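# Stock the sprung lift with two wooden blanks

### The job

Pull the lift's carriage out of its plywood housing as far as it goes, lay the thick wooden block flat on the sprung platform between the four corner posts, let go so that the platform sinks under it, and lay the thin block lengthwise on top of it, centred; let the platform take each block rather than dropping it. Then push the loaded carriage fully home again with both blocks lying as you stacked them, and leave everything else on the table where it is.

Things in the scene. Friction and masses are not known exactly. Their poses are not given: they have to be found in the camera images.
- carriage (a joint): How far the carriage is pulled out of the housing, in m: 0 is fully home, 0.15 is its stop. It slides straight along the housing's -x (out, towards the robot) with light friction (about 1.5 N) and stays where it is left. It may start up to 50 mm out.
- platform (a joint): How far the sprung platform has sunk, in m: 0 is its upper stop (unloaded), 0.095 its lower stop. The spring is soft, about 45 N/m: the thick block sinks it by some 43 to 63 mm, both together by some 65 to 93 mm, in about a second (damped). Pushing on it only drives it down, so a force stop will not find it.
- housing: The lift's fixed plywood housing, 230 mm wide (y), 150 mm tall, open at the front; origin on the table under the middle of the carriage's closed place. Its -x faces the robot; it reaches from x = -58 mm (front edge) to x = +125 mm. Its 10 mm roof leaves 140 mm below it, so the load must have sunk before the carriage can go in.
- pull_grip (a point): Point to grip on the carriage's wooden pull, 110 mm above the table: a level neck 24 mm wide (y), 22 mm tall, stands 36 mm out from the carriage front along -x and ends in a cap 34 mm wide, 28 mm tall, 10 mm thick. The point is the neck's middle, 20 mm before the front panel. Axes as the housing's. Pinch it across y from above.
- platform_top (a point): Centre of the platform's upper face (62 mm in x, 170 mm in y), 115 mm above the table when unloaded; moves with carriage and platform. Axes as the housing's: blocks lie lengthwise along its y. It is 92 mm behind pull_grip along x. With the carriage at its stop the housing's front edge is 92 mm behind this centre.
- post_space (a point): On the carriage, above the platform's centre, level with the tops (132 mm above the table) of the four steel angle posts. They leave a space 66 mm (x) by 176 mm (y); between the posts of each long side 137 mm are open, for the fingers. The 12 mm front panel, up to 127 mm above the table, has its inner face 60 mm before this point. Axes as the housing's.
- block_thick: The thick wooden block, 50 mm (its x) by 160 mm (its y) by 50 mm tall, about 0.23 to 0.30 kg; origin under its centre, z up. To be the lower one. A bottle stands 46 to 52 mm from one long side, level with its middle or nearer an end, a marker lies about 30 mm from the other.
- block_thin: The thin wooden block, 45 mm (its x) by 140 mm (its y) by 28 mm tall, about 0.10 to 0.13 kg; origin under its centre, z up. To be the upper one. A mouse lies about 33 mm from one long side, a pen about 30 mm from the other.
- glue_bottle: Bystander, to be left alone: a white squeeze bottle of glue standing upright, 58 mm across, 197 mm tall, origin under its centre.
- marker: Bystander, to be left alone: a black marker lying on the table, 20 x 135 x 18 mm, origin under its centre, long along its y.
- mouse: Bystander, to be left alone: a black computer mouse, 103 x 60 x 34 mm, origin under its centre, long along its x.
- pen: Bystander, to be left alone: a grey pen lying on the table, 12 x 142 x 10 mm, origin under its centre, long along its y.
Things that resemble listed ones, but are neither listed nor needed, are in the scene too. Leave any red look-alike of the block_thin alone.

How it is judged (in metres and radians):
On the way, in this order (a step that is already met when the one before it is completed fails the run):
1. the carriage is pulled out to its stop (value of joint carriage above 0.144 m), for 0.2 s.
2. the thick block lies on the sunk platform, released, with the carriage still out (x of block_thick in the frame of platform_top between -0.015 and 0.015 m and y of block_thick in the frame of platform_top between -0.015 and 0.015 m and z of block_thick in the frame of platform_top between -0.006 and 0.008 m and angle between block_thick's own z axis and vertical below 0.1 rad and angle between the y axis of block_thick and the y axis of platform_top, either way round below 0.15 rad and contact force between block_thick and the fingers below 0.2 N and linear speed of block_thick below 0.03 m/s and value of joint platform above 0.035 m and value of joint carriage above 0.13 m), for 0.2 s.
3. the thin block lies on the thick one, released, with the carriage still out (x of block_thick in the frame of platform_top between -0.015 and 0.015 m and y of block_thick in the frame of platform_top between -0.015 and 0.015 m and z of block_thick in the frame of platform_top between -0.006 and 0.008 m and angle between each of block_thick, block_thin's own z axis and vertical below 0.1 rad and angle between the y axis of each of block_thick, block_thin and the y axis of platform_top, either way round below 0.15 rad and x of block_thin in the frame of platform_top between -0.018 and 0.018 m and y of block_thin in the frame of platform_top between -0.025 and 0.025 m and z of block_thin in the frame of platform_top between 0.043 and 0.06 m and contact force between block_thin and the fingers below 0.2 N and linear speed of block_thin below 0.03 m/s and value of joint platform above 0.05 m and value of joint carriage above 0.13 m), for 0.2 s.
At the end, for the whole second after the job is handed in: Carriage home (6 mm); thick block flat on the platform, within 15 mm of its centre; thin block flat on the thick one, within 18 mm across and 25 mm along of the platform's centre; both lengthwise (0.15 rad), at rest, the platform sunk over 50 mm (value of joint carriage below 0.006 m and x of block_thick in the frame of platform_top between -0.015 and 0.015 m and y of block_thick in the frame of platform_top between -0.015 and 0.015 m and z of block_thick in the frame of platform_top between -0.006 and 0.008 m and angle between each of block_thick, block_thin's own z axis and vertical below 0.1 rad and angle between the y axis of each of block_thick, block_thin and the y axis of platform_top, either way round below 0.15 rad and x of block_thin in the frame of platform_top between -0.018 and 0.018 m and y of block_thin in the frame of platform_top between -0.025 and 0.025 m and z of block_thin in the frame of platform_top between 0.043 and 0.06 m and value of joint platform above 0.05 m and linear speed of each of block_thick, block_thin below 0.02 m/s); the robot touches nothing.
It fails at once if a block is dropped or rammed onto the platform (it sinks faster than 0.45 m/s) (velocity of joint platform above 0.45 m/s).
It fails at once if a bystander is moved more than 25 mm (distance of any of glue_bottle, marker, mouse, pen from where it was at the start of the episode above 0.025 m).
It also fails if it takes over 72 s, if anything falls off the work surface, if the arm or the gripper's body presses on something with over 40 N, if the wrist force passes 120 N, or if a joint passes its speed limit or range.

### The arm

A 6-joint arm with a two-finger parallel gripper is mounted at the origin on a cart in front of the work surface, level with it; the furniture and walls round the work are solid. World frame = base frame: x ahead of the robot, y to its left, z up, the work surface at z = 0. Lengths are in mm, angles in rad, forces in N, time in s.
With the tool pointing down it reaches from about 425 to 925 mm from the base axis. Payload 12.5 kg.
Tool frame: the origin (TCP) lies midway between the tips of the shut fingers; the grasp point (between the pads) lies env.grip_depth behind it (env.grip_depth is the distance from the TCP to the grasp point, in mm); z points along the fingers, y is the line along which they close (so a half turn about z gives the same grasp; the last joint's range is limited). The gripper opens to 85 mm and grips with 20 to 120 N. Pads are 22 mm wide; open, the fingers measure 114 mm over their backs; the gripper's body (76 mm by 85 mm) begins 54 mm behind the grasp point. The pads swing forward as they close: fully open they stand 13 mm farther back than shut.
Start: joints at [-1.215, 0.491, 1.559, -0, 1.092, -0.106], TCP at [278.5, -559.54, 207.027] pointing down, gripper open.
Joint ranges: [-3.1, 3.1], [-0.84, 2.19], [0.05, 2.79], [-1.13, 4.28], [0.06, 2.93], [-2.69, 2.69]. Speed limits (rad/s): [2.22, 2.22, 2.79, 3.14, 3.14, 3.14].

### API

Orientations are given as a unit quaternion [w, x, y, z].
In Python, from plant import env, read_camera, calibration, sign_off, look_for gives the robot as it stands. The module is installed in compiled form; this text tells all that it offers.
- The arm moves only by the tool drive_tool, never from a script. Its argument "moves" is a list of rows, each a list of 4 numbers: the shift along the tool's x, y, z in mm, then the turn about the tool's z in degrees. In form: [[tx, ty, tz, spin], ...]. A call has 1 to 12 rows; each row shifts and turns the commanded pose from where the row before left it, along the tool's axes as they then stand; what a row does not reach is not made up. A row lasts 1/10 s, in which the tool goes at most 50 mm and 8.59 degrees, less where a joint would pass 70% of its speed; a pose out of reach is approached as far as the arm can. A call with a gripper value outside its range is refused whole. "hand" is the opening, from -1 (shut) to 1 (fully open), set as the call begins (left out, the last holds). The fingers move at their own pace and stop on an object; "squeeze" is the grip in N (left out, the last holds). Time passes only in rows, so rows that do not move let the fingers close. It gives the time, the measured TCP pose, the force, the opening and the grip force at its end, in the units of the state.
- env.state(): the state, without advancing time (a new reading comes with each control period).
- read_camera(name): name is "side" or "top"; returns the picture (480x640x3 uint8, red, green, blue); there is no depth.
- calibration(name): a dict with "fx", "fy", "cx", "cy" (pixels), "view" (4x4, takes a point from world to camera coordinates). Camera axes: x right, y up, looking along -z (the intrinsics and any distortion apply to the point x, -y, -z); pixel columns grow to the right and rows downward; lengths in mm; the calibration is good to about 2 mm. A picture is of the moment at which its call begins. calibration takes no time and is no camera call.
- sign_off(): hands the job in; it is judged then, once.
Trained networks look in the newest picture that a camera, given by its name, has taken for a name from the list of things; names that differ only in an ending like _2 or _b are one class to them, and where a whole thing is asked for, a point or a joint stands for the part that bears it (a point fixed in the world has none). Each returns a list of dicts, best first, with "score" (0 to 1); they miss things now and then, are a little off and sometimes report something else, mostly with a low value. They report only what shows in the picture. A call takes as long as a camera call. They do not tell look-alikes from the thing itself.
- look_for(camera, thing): "xy" ([column, row] in pixels, amid what is visible of it).
The state is a dict: "time_s": time; "joints": joint angles; "joint_velocities": joint speeds; "effort": joint torques, N m; "position": TCP position; "tcp_rot": TCP orientation; "ft_force": force on the tool from outside, world axes, zero at the start; "moment": the same for the moment, N m; "width": opening from 0.0 (shut) to 1.0 (fully open); "finger_force": force on a finger pad.
Only numpy, scipy, OpenCV 4.12 (cv2) and the standard library are available. Lean on these libraries where they do the work, as an engineer would, in place of code of your own. Each camera call takes 0.05 s, during which the arm holds its last target. There are 200 camera calls.

## Working session

There is one attempt and no reset: what is moved stays moved. The work goes in short steps, Python scripts to look and compute and a tool call to move; the robot and the scene stay as the last step left them, time stands still between calls to the robot, and variables do not carry over. Pictures are saved under pics/ and viewed, at most 13 in all, crops included, and the job is handed in when it is done.

Besides the shell and the picture viewer there is one more tool, called after ">>>" in YAML: its name, and indented under it one key for each argument. drive_tool: Moves the arm, as the interface text tells. Its arguments: {"type":"object","properties":{"moves":{"type":"array","items":{"type":"array","items":{"type":"number"}}},"hand":{"type":"number"},"squeeze":{"type":"number"}},"required":["moves"]}

```bash
mkdir -p pics; ls
python3 - <<'E'
from plant import env, read_camera, calibration, look_for
import cv2, numpy as np
for c in ("side","top"):
    im=read_camera(c); cv2.imwrite(f"pics/{c}0.png",im[:,:,::-1])
    k=calibration(c); print(c,{a:(np.round(k[a],3).tolist()) for a in k})
    for t in ("block_thick","block_thin","pull_grip","platform_top","housing","glue_bottle","marker","mouse","pen"):
        print(t,[(np.round(d["xy"]).tolist(),round(d["score"],2)) for d in look_for(c,t)][:4])
s=env.state(); print(s, env.grip_depth)
E
```

```text
pics
side {'fx': 560.498, 'fy': 560.498, 'cx': 323.481, 'cy': 238.147, 'view': [[0.99, 0.141, -0.013, -545.745], [-0.044, 0.394, 0.918, -53.722], [0.135, -0.908, 0.396, -1579.767], [0.0, 0.0, 0.0, 1.0]]}
block_thick [([318.0, 215.0], 0.84), ([322.0, 364.0], 0.49)]
block_thin [([216.0, 316.0], 0.76), ([274.0, 360.0], 0.59)]
pull_grip [([342.0, 265.0], 0.56)]
platform_top []
housing [([386.0, 268.0], 0.95), ([321.0, 369.0], 0.42)]
glue_bottle [([352.0, 205.0], 0.64)]
marker []
mouse [([320.0, 364.0], 0.79)]
pen [([239.0, 361.0], 0.53)]
top {'fx': 589.173, 'fy': 589.173, 'cx': 320.582, 'cy': 244.538, 'view': [[-0.026, -1.0, -0.001, 2.882], [0.995, -0.026, 0.099, -533.019], [-0.099, 0.001, 0.995, -1521.951], [0.0, 0.0, 0.0, 1.0]]}
block_thick [([189.0, 266.0], 0.81)]
block_thin [([485.0, 249.0], 0.84), ([430.0, 305.0], 0.83)]
pull_grip [([354.0, 206.0], 0.91)]
platform_top [([185.0, 291.0], 0.51), ([192.0, 222.0], 0.48)]
housing [([363.0, 166.0], 0.79)]
glue_bottle [([357.0, 208.0], 0.63), ([190.0, 220.0], 0.61)]
marker [([187.0, 292.0], 0.62)]
mouse [([481.0, 214.0], 0.58)]
pen [([483.0, 271.0], 0.46)]
{'time_s': 1.0, 'joints': array([-1.21461429e+00,  4.90871075e-01,  1.55889177e+00,  1.16739430e-05,
        1.09170552e+00, -1.05619802e-01]), 'joint_velocities': array([ 0.00172944, -0.00139155,  0.00014136,  0.00080801, -0.00021366,
       -0.0003084 ]), 'effort': array([ 5.03253232e-04, -6.18267703e+01, -2.61848563e+01, -6.92405570e-05,
        5.35244981e-04,  2.90941543e-06]), 'position': array([ 278.49535159, -559.54560726,  207.04775862]), 'tcp_rot': array([6.10110466e-05, 9.73461225e-01, 2.28852005e-01, 1.29046721e-05]), 'ft_force': array([ 0.18871736,  0.17910602, -0.3738369 ]), 'moment': array([0.02336589, 0.00517111, 0.01716274]), 'finger_force': 0.0, 'width': 0.9965286932235918} 18.700000000000003
```

View pics/top0.png

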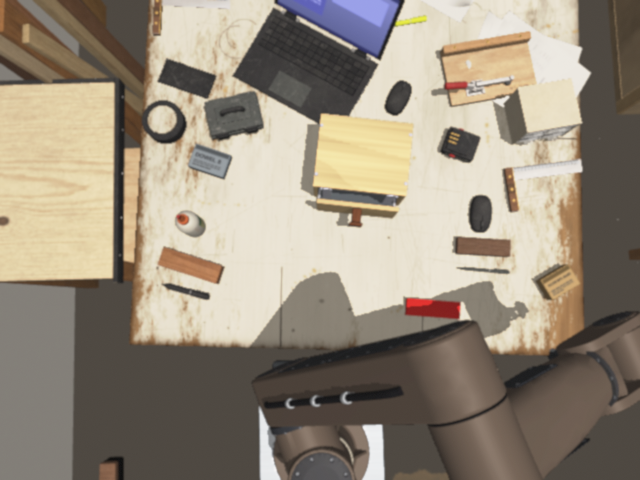

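View pics/side0.png

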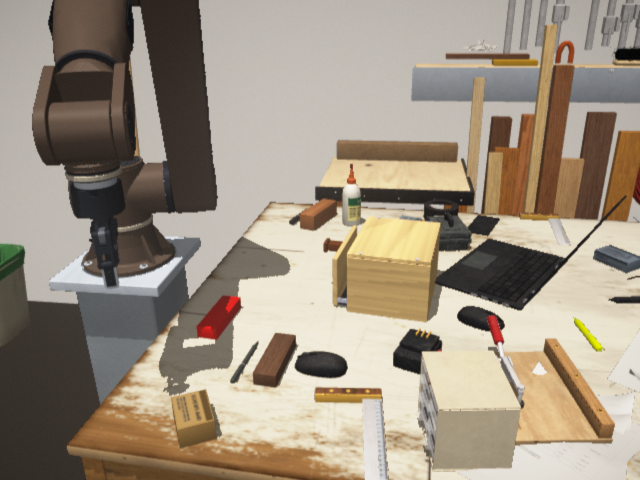

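The top view shows the thick block at (190,265) beside the bottle (190,222) and marker (187,292). The thin dark-brown block is at (483,247), between the mouse (481,213) and pen (483,270). The housing is at (363,160), with the pull at (356,216).

Candidates for the thin block are the brown one at (483,247) and the red look-alike at (432,308), so I choose the brown one. For the thick block, only (190,265) fits. I'll check this in one close crop.

```bash
cat > h.py <<'E'
import numpy as np, cv2
from plant import calibration
from scipy.optimize import minimize, least_squares
C={c:calibration(c) for c in("side","top")}
def proj(c,P):
    k=C[c];P=np.atleast_2d(P);q=P@k["view"][:3,:3].T+k["view"][:3,3]
    return np.c_[k["cx"]+k["fx"]*q[:,0]/-q[:,2],k["cy"]+k["fy"]*-q[:,1]/-q[:,2]]
def back(c,uv,z):
    k=C[c];R=k["view"][:3,:3];t=k["view"][:3,3];o=-R.T@t
    d=R.T@np.array([(uv[0]-k["cx"])/k["fx"],-(uv[1]-k["cy"])/k["fy"],-1]);return o+d*(z-o[2])/d[2]
def tri(us,ut):
    return least_squares(lambda p:np.r_[proj("side",p)[0]-us,proj("top",p)[0]-ut],back("top",ut,50)).x
def box(p,s):  # p=x,y,yaw,z0 ; s=sizes
    c=np.array([[i,j,k] for i in(-.5,.5) for j in(-.5,.5) for k in(0,1)])*s
    r=np.array([[np.cos(p[2]),-np.sin(p[2])],[np.sin(p[2]),np.cos(p[2])]])
    return np.c_[c[:,:2]@r.T+p[:2],c[:,2]+p[3]]
def blob(im,uv,lo,hi):
    m=cv2.inRange(cv2.cvtColor(im,cv2.COLOR_BGR2HSV),lo,hi)
    n,l,st,ce=cv2.connectedComponentsWithStats(m)
    a=[(np.hypot(*(ce[i]-uv)) if st[i,4]>15 else 1e9) for i in range(1,n)];i=1+int(np.argmin(a))
    return (l==i).astype(np.uint8),st[i],ce[i]
def fit(masks,s,p0,free=4):
    S=4
    ms={c:cv2.resize(m,None,fx=S,fy=S,interpolation=cv2.INTER_LINEAR) for c,m in masks.items()}
    def cost(q):
        p=[q[0],q[1],q[2]/200,q[3] if free==4 else p0[3]];e=0
        for c,m in ms.items():
            h=cv2.convexHull(((proj(c,box(p,s))+.5)*S-.5).astype(np.float32))
            r=np.zeros_like(m);cv2.fillConvexPoly(r,np.round(h*16).astype(np.int32),1,shift=4)
            e+=1-(r&m).sum()/(r|m).sum()
        return e
    q0=np.array([p0[0],p0[1],p0[2]*200,p0[3]])
    sim=np.vstack([q0]+[q0+12*np.eye(4)[i] for i in range(4)])
    r=minimize(cost,q0,method="Nelder-Mead",options=dict(initial_simplex=sim,xatol=.05,fatol=1e-4,maxiter=500))
    return [*r.x[:2],r.x[2]/200,r.x[3]],r.fun
E
python3 - <<'E'
from h import *
t=cv2.imread("pics/top0.png");s=cv2.imread("pics/side0.png")
for n,im,pts in(("top",t,[(190,265),(483,247),(356,218)]),("side",s,[(318,215),(275,360),(332,245)])):
    hsv=cv2.cvtColor(im,cv2.COLOR_BGR2HSV)
    for p in pts: print(n,p,hsv[p[1],p[0]],hsv[p[1]-3:p[1]+4,p[0]-3:p[0]+4].reshape(-1,3).min(0),hsv[p[1]-3:p[1]+4,p[0]-3:p[0]+4].reshape(-1,3).max(0))
a=cv2.resize(t[105:235,300:430],(400,400),interpolation=2)
b=cv2.resize(s[210:330,320:450],(400,370),interpolation=2);b=cv2.copyMakeBorder(b,0,30,0,0,0)
c=cv2.resize(t[235:315,400:520],(400,200),interpolation=2)
d=cv2.resize(t[210:310,140:240],(200,200),interpolation=2);e=cv2.resize(s[190:235,270:370],(200,90),interpolation=2);e=cv2.copyMakeBorder(e,0,110,0,0,0)
cv2.imwrite("pics/crop1.png",np.vstack([np.hstack([a,b]),np.hstack([c,d,e])]))
E
```

```text
top (190, 265) [ 12 131 185] [ 12 129 167] [ 13 135 189]
top (483, 247) [ 12 102 122] [ 11  97 121] [ 13 103 131]
top (356, 218) [ 10 141 130] [ 10 112  99] [ 11 146 136]
side (318, 215) [ 13 123  93] [ 11 119  87] [ 13 152 171]
side (275, 360) [ 12 124 128] [ 11 117 114] [ 12 129 130]
side (332, 245) [ 10 141 101] [  9 137  91] [ 11 161 130]
```

View pics/crop1.png

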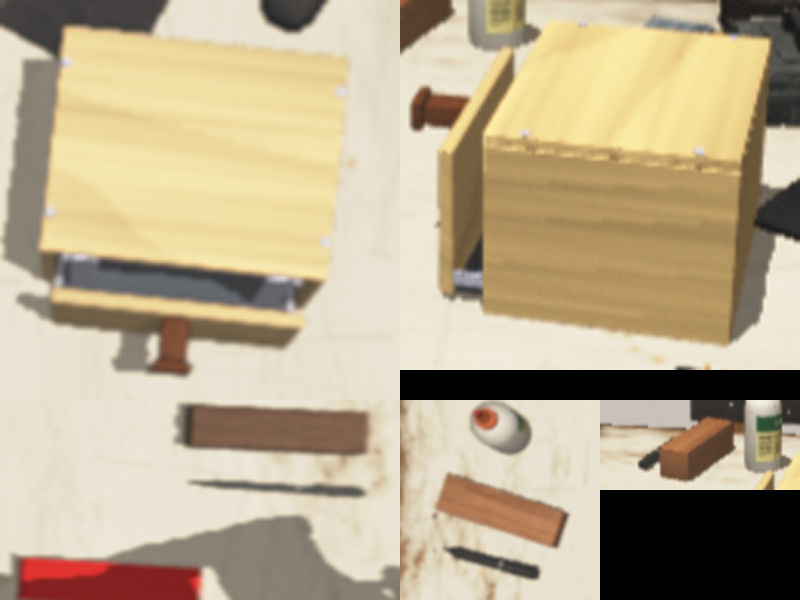

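The crop confirms the choices: brown thin block upper left of the lower strip, red look-alike below it, and reddish thick block next to bottle and marker. The carriage is partly out.

Run:
```python
from h import *
t=cv2.imread("pics/top0.png");s=cv2.imread("pics/side0.png")
# housing roof corners: back-left, back-right, front-right, front-left (z=150)
T=np.array([[64,27],[348,58],[327,278],[41,250]])/3.077+[299.5,104.5]
S=np.array([[147,22],[370,38],[340,163],[84,138]])/3.08+[319.5,209.5]
L=np.array([[125,115,150],[125,-115,150],[-58,-115,150],[-58,115,150.]])
def P(p):
    c,n=np.cos(p[2]),np.sin(p[2]);return np.c_[L[:,:2]@np.array([[c,n],[-n,c]])+p[:2],L[:,2]+p[3]]
# side view: left=front? corners seen: (147,22)=front-left,(370,38)=back-left,(340,163)=back-right,(84,138)=front-right
si=[3,0,1,2]
f=lambda p:np.r_[(proj("top",P(p))-T).ravel(),(proj("side",P(p))[si]-S).ravel()]
r=least_squares(f,[700,-50,0,0],loss="soft_l1",x_scale=[10,10,.1,10])
print("housing",np.round(r.x,3),np.round(f(r.x),1))
for p,sz,ut,us,z in(("thick",(50,160,50),(190,265),(318,215),0),("thin",(45,140,28),(483,247),(275,360),0)):
    m={};
    for c,im,uv in(("top",t,ut),("side",s,us)):
        m[c],st,ce=blob(im,uv,(5,75,50),(16,220,215));print(c,st,ce.round(1))
    b=back("top",ut,sz[2]);y0=-0.05 if p=="thin" else -.25
    for fr in(4,3): 
        q,e=fit(m,sz,[b[0],b[1],y0,0],fr);print(p,np.round(q,3),round(e,3))
mt,st,ct=blob(t,(356,217),(5,75,50),(14,220,160));print(st,ct)
ms,st2,cs=blob(s,(332,245),(5,110,50),(14,220,160));print(st2,cs)
pt=tri(cs,ct);print("pull centroid",pt)
c,n=np.cos(r.x[2]),np.sin(r.x[2]);d=pt[:2]-r.x[:2];print("in housing",d@[c,n],d@[-n,c])
```

```text
housing [ 7.08354e+02 -1.15930e+02 -1.30000e-01 -2.63100e+00] [-0.1  0.1  0.1 -0.6  0.3  0.6 -0.4  0.1 -0.   0.2  0.1  1.2  0.6 -0.1
 -0.4 -0.8]
top [ 158  247   65   36 1221] [190. 265.]
side [297 198  45  32 878] [318.2 213. ]
thick [ 4.88118e+02  3.31836e+02 -3.33000e-01  2.38800e+00] 0.167
thick [ 4.88256e+02  3.33178e+02 -3.33000e-01  1.81340e+01] 0.187
top [456 237  55  21 854] [483.  246.5]
side [ 253  333   43   54 1406] [274.  360.1]
thin [ 5.16840e+02 -4.36716e+02 -7.10000e-02 -1.87500e+00] 0.24
thin [ 5.17478e+02 -4.38728e+02 -6.20000e-02  1.14550e+01] 0.244
[349 208  13  18 170] [355.82352941 216.70588235]
[324 239  18  12 151] [331.39735099 244.82119205]
pull centroid [ 589.18872316 -100.78267033  112.54465551]
in housing -120.12357157569939 -0.4024561221676759
```

```bash
cat >> h.py <<'E'
H=np.array([708.4,-115.9]);YH=-.13
def hw(x,y): c,n=np.cos(YH),np.sin(YH);return H+[c*x-n*y,n*x+c*y]
def go(x,y,z,th=None,pos=None,quat=None):
    from plant import env
    s=env.state();p=s["position"];w,a,b,_=s["tcp_rot"];t=2*np.arctan2(b,a)
    d=np.array([x,y,z])-p
    o="shift %.1f %.1f %.1f"%(d[0]*np.cos(t)+d[1]*np.sin(t),d[0]*np.sin(t)-d[1]*np.cos(t),-d[2])
    if th is not None:
        o+=" | spin %.1f deg, after spin shift %.1f %.1f"%(np.degrees((t-th+np.pi/2)%np.pi-np.pi/2),d[0]*np.cos(th)+d[1]*np.sin(th),d[0]*np.sin(th)-d[1]*np.cos(th))
    print(o,"th",round(t,4),"pos",p.round(1),"t",s["time_s"])
E
python3 - <<'E'
from h import *
for uv in((358,203),(356.7,206.9)):
    d=back("top",uv,127)[:2]-H;print(d@[np.cos(YH),np.sin(YH)],d@[-np.sin(YH),np.cos(YH)])
p=hw(-115.5,0);print(p);go(*p,160,YH)
E
```

```text
-85.23149070472036 -1.0237267201031788
-95.27640233654648 1.2169518797030996
[ 593.87460128 -100.92725653]
shift 486.7 -270.1 47.0 | spin 33.9 deg, after spin shift 253.3 -495.6 th 0.4618 pos [ 278.5 -559.5  207. ] t 1.0
```

>>> drive_tool:
  moves:
    - [0, 0, 0, 8.5]
    - [0, 0, 0, 8.5]
    - [0, 0, 0, 8.5]
    - [0, 0, 0, 8.4]
    - [20, -39, 0, 0]
    - [20, -39, 0, 0]
    - [20, -39, 0, 0]
    - [20, -39, 0, 0]
    - [20, -39, 0, 0]
    - [20, -39, 0, 0]
    - [20, -39, 0, 0]
    - [20, -39, 0, 0]
  hand: 1

```text
time_s: 2.2
position: [478.4, -269.4, 207.2]
tcp_rot: [0.0, 0.998, -0.065, 0.0]
ft_force: [0.3, -0.9, 0.1]
width: 1.004
finger_force: 0.0
```

Run:
```python
from h import *
p=hw(-115.5,0);go(*p,92,YH)
```

```text
shift 92.7 -182.0 115.2 | spin 0.0 deg, after spin shift 92.7 -182.0 th -0.13 pos [ 478.4 -269.4  207.2] t 2.2
```

>>> drive_tool:
  moves:
    - [18.7, -36.7, 0, 0]
    - [18.7, -36.7, 0, 0]
    - [18.7, -36.7, 0, 0]
    - [18.7, -36.7, 0, 0]
    - [18.7, -36.7, 0, 0]
    - [0, 0, 35, 0]
    - [0, 0, 35, 0]
    - [0, 0, 30, 0]
    - [0, 0, 15, 0]
    - [0, 0, 0, 0]

```text
time_s: 3.2
position: [593.1, -100.8, 89.9]
tcp_rot: [-0.0, 0.998, -0.065, -0.002]
ft_force: [0.4, -0.1, 0.8]
width: 1.0
finger_force: 0.0
```

>>> drive_tool:
  moves:
    - [0, 0, 0, 0]
    - [0, 0, 0, 0]
    - [0, 0, 0, 0]
    - [0, 0, 0, 0]
    - [0, 0, 0, 0]
    - [0, 0, 0, 0]
  hand: -1
  squeeze: 40

```text
time_s: 3.8
position: [594.5, -102.6, 93.1]
tcp_rot: [0.001, 0.998, -0.065, 0.001]
ft_force: [-2.9, -9.0, 5.5]
width: 0.261
finger_force: 39.3
```

>>> drive_tool:
  moves:
    - [-10, 0, 0, 0]
    - [-20, 0, 0, 0]
    - [-20, 0, 0, 0]
    - [-20, 0, 0, 0]
    - [-20, 0, 0, 0]
    - [-20, 0, 0, 0]
    - [-8, 0, 0, 0]
    - [-3, 0, 0, 0]
    - [-2, 0, 0, 0]
    - [0, 0, 0, 0]

```text
time_s: 4.8
position: [472.7, -85.9, 93.1]
tcp_rot: [0.001, 0.998, -0.065, 0.001]
ft_force: [-2.6, -6.0, 8.0]
width: 0.254
finger_force: 40.6
```

>>> drive_tool:
  moves:
    - [-2, 0, 0, 0]
    - [-2, 0, 0, 0]
    - [-2, 0, 0, 0]
    - [0, 0, 0, 0]
    - [0, 0, 0, 0]

```text
time_s: 5.3
position: [468.3, -85.4, 93.1]
tcp_rot: [0.001, 0.998, -0.065, 0.003]
ft_force: [4.7, -4.6, 4.1]
width: 0.258
finger_force: 40.1
```

>>> drive_tool:
  moves:
    - [-3, 0, 0, 0]
    - [-2, 0, 0, 0]
    - [0, 0, 0, 0]
    - [0, 0, 0, 0]
    - [0, 0, 0, 0]

```text
time_s: 5.8
position: [468.2, -85.5, 93.3]
tcp_rot: [0.002, 0.998, -0.065, 0.008]
ft_force: [29.7, -1.1, -15.7]
width: 0.258
finger_force: 40.9
```

>>> drive_tool:
  moves:
    - [4, 0, 0, 0]
    - [2.5, 0, 0, 0]
    - [0, 0, 0, 0]

```text
time_s: 6.1
position: [469.0, -85.5, 93.1]
tcp_rot: [0.001, 0.998, -0.065, 0.002]
ft_force: [0.2, -5.5, 8.2]
width: 0.256
finger_force: 43.7
```

>>> drive_tool:
  moves:
    - [0, 0, 0, 0]
    - [0, 0, 0, 0]
    - [0, 0, 0, 0]
    - [0, 0, 0, 0]
    - [0, 0, -30, 0]
    - [0, 0, -40, 0]
    - [0, 0, -40, 0]
    - [0, 0, -40, 0]
    - [0, 0, 0, 0]
  hand: 1

```text
time_s: 7.0
position: [469.2, -84.9, 246.5]
tcp_rot: [0.001, 0.998, -0.065, 0.004]
ft_force: [0.8, -0.5, 0.2]
width: 1.003
finger_force: 0.0
```

Run:
```python
from h import *
from plant import read_camera, look_for
t=read_camera("top")[:,:,::-1].copy();s=read_camera("side")[:,:,::-1].copy()
cv2.imwrite("pics/top1.png",t);cv2.imwrite("pics/side1.png",s)
for c in("top","side"):print(c,[(d["xy"],d["score"]) for d in look_for(c,"platform_top")][:3])
def draw(im,c,P,col):
    for u in proj(c,P):cv2.circle(im,tuple(int(round(v*16)) for v in u),8,col,-1,shift=4)
pts=np.array([[*hw(-150+a,b),132] for a in(-33,33) for b in(-88,88)]);pan=np.array([[*hw(-150+a,b),127] for a in(-60,-72) for b in(-60,0,60)])
pl=np.array([[*hw(-150+a,b),115] for a in(-31,31) for b in(-85,85)])
out=[]
for im,c,(x,y) in((t,"top",(270,160)),(s,"side",(240,200))):
    im=cv2.resize(im[y:y+110,x:x+160],None,fx=5,fy=2*2.5,interpolation=2)
    for P,col in((pts,(0,0,255)),(pan,(0,255,0)),(pl,(255,0,0))):
        for u in proj(c,P):cv2.circle(im,(int((u[0]-x+.5)*5),int((u[1]-y+.5)*5)),3,col,-1)
    out.append(cv2.resize(im,(430,300)) if 0 else im)
cv2.imwrite("pics/crop2.png",cv2.resize(np.vstack(out),(440,600)) if 0 else np.vstack([cv2.resize(o,(436,300)) for o in out]))
go(488,332,200,1.238)
```

```text
top [([355.4, 222.5], 0.85)]
side [([351.8, 203.8], 0.67), ([321.1, 240.9], 0.61)]
shift -33.1 -415.5 40.9 | spin -78.4 deg, after spin shift 400.3 -116.2 th -0.1298 pos [467.  -84.3 240.9] t 7.2
```

View pics/crop2.png

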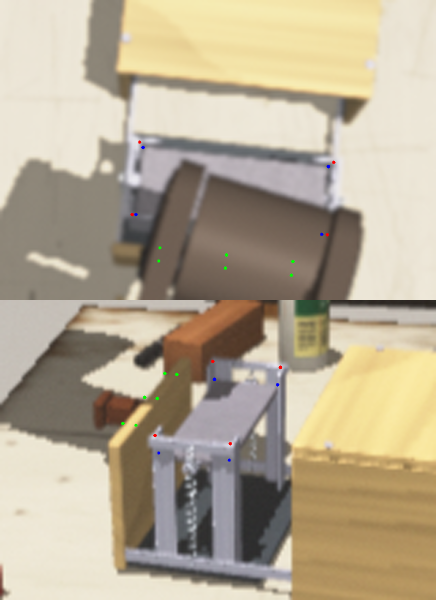

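>>> drive_tool:
  moves:
    - [0, 0, 0, -7.8]
    - [0, 0, 0, -7.8]
    - [0, 0, 0, -7.8]
    - [0, 0, 0, -7.8]
    - [0, 0, 0, -7.8]
    - [0, 0, 0, -7.8]
    - [0, 0, 0, -7.9]
    - [0, 0, 0, -7.9]
    - [0, 0, 0, -7.9]
    - [0, 0, 0, -7.9]
    - [40, -11.6, 0, 0]
    - [40, -11.6, 0, 0]

```text
time_s: 8.4
position: [471.3, -1.0, 240.4]
tcp_rot: [-0.001, 0.815, 0.579, -0.001]
ft_force: [0.8, -0.7, 0.1]
width: 1.002
finger_force: 0.0
```

>>> drive_tool:
  moves:
    - [40, -11.6, 0, 0]
    - [40, -11.6, 0, 0]
    - [40, -11.6, 0, 0]
    - [40, -11.6, 0, 0]
    - [40, -11.6, 0, 0]
    - [40, -11.6, 0, 0]
    - [40, -11.6, 0, 0]
    - [40, -11.6, 0, 0]
    - [0, 0, 0, 0]
    - [0, 0, 0, 0]

```text
time_s: 9.4
position: [487.8, 331.8, 240.0]
tcp_rot: [-0.0, 0.814, 0.581, -0.002]
ft_force: [-1.2, 0.3, 0.8]
width: 0.998
finger_force: 0.0
```

Run:
```python
from h import *
from plant import read_camera
t=read_camera("top")[:,:,::-1].copy();s=read_camera("side")[:,:,::-1].copy();cv2.imwrite("pics/side2.png",s)
t0=cv2.imread("pics/top0.png")
m={"top":blob(t0,(190,265),(5,75,50),(16,220,215))[0],"side":blob(s,(318,215),(5,75,40),(16,240,215))[0]}
s0=cv2.imread("pics/side0.png")
for S in (s,s0):
  for lo in((5,75,50),(3,65,30)):
    m["side"]=blob(S,(318,213),lo,(18,240,225))[0];print(m["side"].sum(),[np.round(v,3) for v in fit(m,(50,160,50),[488,333,-.333,0],3)])
del m["side"];print([np.round(v,3) for v in fit(m,(50,160,50),[488,333,-.333,0],3)])
P=box([488,333,-.333,0],(50,160,50))
x,y,k=140,230,5;a=cv2.resize(t0[y:y+80,x:x+100],None,fx=k,fy=k,interpolation=2)
for u in proj("top",P):cv2.circle(a,(int((u[0]-x+.5)*k),int((u[1]-y+.5)*k)),2,(255,0,0),-1)
x,y=270,180;b=cv2.resize(s[y:y+60,x:x+100],None,fx=k,fy=3.3,interpolation=2)
b=cv2.resize(s[y:y+60,x:x+100],None,fx=k,fy=k,interpolation=2)[:200]
for u in proj("side",P):cv2.circle(b,(int((u[0]-x+.5)*k),int((u[1]-y+.5)*k)),2,(255,0,0),-1)
cv2.imwrite("pics/crop3.png",np.vstack([a[:390],b]))
go(488,333,16,1.238)
```

```text
1338 [array([ 4.87933e+02,  3.31817e+02, -3.35000e-01,  1.23620e+01]), np.float64(0.567)]
1444 [array([ 4.87791e+02,  3.31950e+02, -3.38000e-01,  9.56700e+00]), np.float64(0.592)]
924 [array([ 4.88051e+02,  3.33162e+02, -3.32000e-01,  3.66200e+00]), np.float64(0.228)]
1090 [array([ 4.87980e+02,  3.32468e+02, -3.36000e-01,  1.13550e+01]), np.float64(0.331)]
[array([ 4.87513e+02,  3.30434e+02, -3.32000e-01,  1.06110e+01]), np.float64(0.063)]
shift 2.2 -1.0 224.9 | spin 0.0 deg, after spin shift 2.2 -1.0 th 1.238 pos [488.2 330.6 240.9] t 9.5
```

View pics/crop3.png

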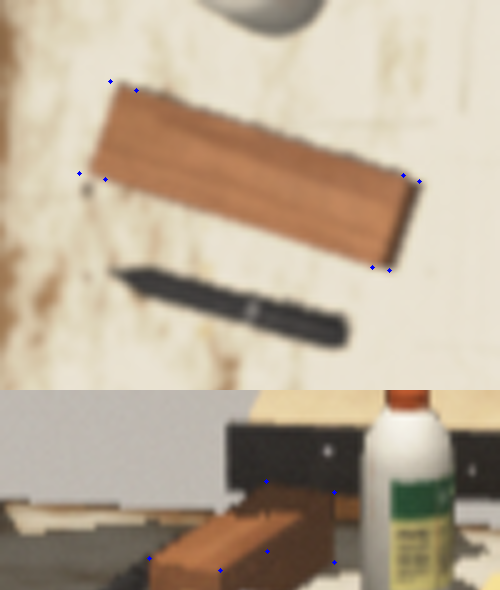

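>>> drive_tool:
  moves:
    - [0, 0, 40, 0]
    - [0, 0, 40, 0]
    - [0, 0, 40, 0]
    - [0, 0, 40, 0]
    - [0, 0, 35, 0]
    - [0, 0, 20, 0]
    - [0, 0, 10, 0]
    - [0, 0, 0, 0]
    - [0, 0, 0, 0]

```text
time_s: 10.4
position: [489.0, 331.2, 17.9]
tcp_rot: [0.0, 0.815, 0.58, 0.001]
ft_force: [-0.1, -0.1, -0.3]
width: 1.0
finger_force: 0.0
```

>>> drive_tool:
  moves:
    - [0, 0, 0, 0]
    - [0, 0, 0, 0]
    - [0, 0, 0, 0]
    - [0, 0, 0, 0]
    - [0, 0, 0, 0]
    - [0, 0, 0, 0]
  hand: -1
  squeeze: 40

```text
time_s: 11.0
position: [488.9, 331.6, 18.2]
tcp_rot: [0.0, 0.814, 0.58, 0.001]
ft_force: [-0.6, -0.9, 8.0]
width: 0.568
finger_force: 40.3
```

>>> drive_tool:
  moves:
    - [0, 0, -15, 0]
    - [0, 0, -35, 0]
    - [0, 0, -45, 0]
    - [0, 0, -45, 0]
    - [0, 0, -40, 0]
    - [0, 0, -25, 0]
    - [0, 0, 0, 0]
    - [0, 0, 0, 0]
    - [0, 0, 0, 0]

```text
time_s: 11.9
position: [487.7, 331.1, 220.6]
tcp_rot: [-0.0, 0.814, 0.58, -0.001]
ft_force: [0.5, 0.3, -2.3]
width: 0.566
finger_force: 43.0
```

Run:
```python
from h import *
p=hw(-150,0);print(p);go(*p,221,YH+np.pi/2)
```

```text
[559.66571594 -96.45487861]
shift -380.7 207.5 -0.4 | spin -11.6 deg, after spin shift -414.6 126.7 th 1.2385 pos [487.7 331.1 220.6] t 11.9
```

>>> drive_tool:
  moves:
    - [-20, 11, 0, 0]
    - [-40, 22, 0, 0]
    - [-40, 22, 0, 0]
    - [-40, 22, 0, 0]
    - [-40, 22, 0, 0]
    - [-40, 22, 0, -5.8]
    - [-40, 22, 0, -5.8]
    - [-35, 14, 0, 0]
    - [-35, 14, 0, 0]
    - [-20, 7, 0, 0]
    - [-10, 3, 0, 0]
    - [0, 0, 0, 0]

```text
time_s: 13.1
position: [567.7, -64.7, 220.8]
tcp_rot: [-0.001, 0.752, 0.659, -0.001]
ft_force: [-0.2, -0.4, -2.6]
width: 0.562
finger_force: 42.9
```

Run:
```python
from h import *
p=hw(-150,0);go(*p,221,YH+np.pi/2)
```

```text
shift -32.5 -3.8 -0.2 | spin -0.1 deg, after spin shift -32.5 -3.8 th 1.4395 pos [567.7 -64.7 220.8] t 13.1
```

>>> drive_tool:
  moves:
    - [-18, -2, 0, 0]
    - [-10, -1.3, 10, 0]
    - [-4.5, -0.5, 20, 0]
    - [0, 0, 15, 0]
    - [0, 0, 5, 0]
    - [0, 0, 0, 0]
    - [0, 0, 0, 0]

```text
time_s: 13.8
position: [560.3, -95.4, 172.3]
tcp_rot: [0.0, 0.751, 0.66, 0.0]
ft_force: [0.8, -0.4, -2.6]
width: 0.566
finger_force: 42.9
```

Run:
```python
from h import *
from plant import read_camera
t=read_camera("top")[:,:,::-1].copy();s=read_camera("side")[:,:,::-1].copy();cv2.imwrite("pics/side3.png",s);cv2.imwrite("pics/top3.png",t)
p=hw(-150,0);go(*p,112,YH+np.pi/2)
from plant import env;z=env.state()["position"];B=box([z[0],z[1],YH,z[2]-18],(50,160,50))
pts=np.array([[*hw(-150+a,b),132] for a in(-33,33) for b in(-88,88)])
o=[]
for im,c,(x,y) in((s,"side",(250,160)),(t,"top",(270,170))):
    k=5;im=cv2.resize(im[y:y+(100 if c=="side" else 20),x:x+150],None,fx=k,fy=k,interpolation=2)
    if c=="top":
        y=170;im=cv2.resize(t[y:y+60,x:x+150],None,fx=k,fy=k,interpolation=2)[50:150];y+=10
    for P,col in((B,(255,0,0)),(pts,(0,255,0))):
        for u in proj(c,P):cv2.circle(im,(int((u[0]-x+.5)*k),int((u[1]-y+.5)*k)),3,col,-1)
    o.append(im)
cv2.imwrite("pics/crop4.png",np.vstack(o))
```

```text
shift -1.0 -0.6 60.7 | spin 0.0 deg, after spin shift -1.0 -0.6 th 1.4413 pos [560.4 -95.6 172.7] t 13.9
```

View pics/crop4.png

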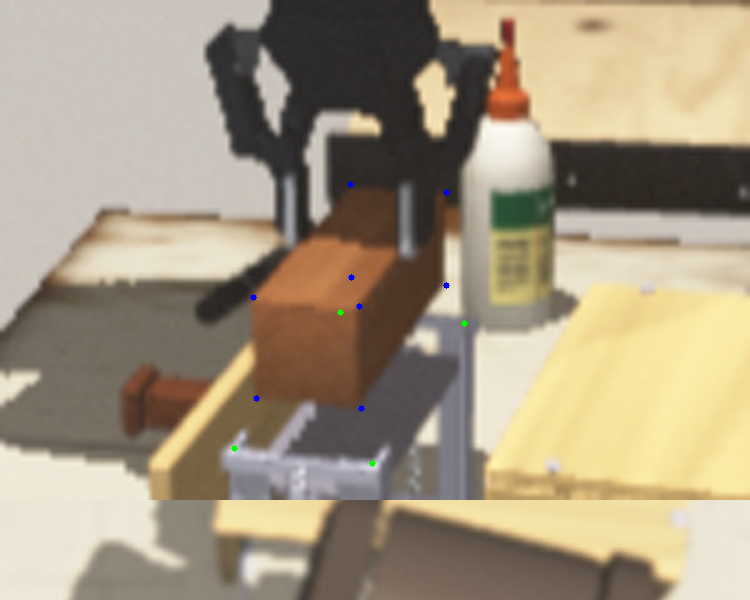

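>>> drive_tool:
  moves:
    - [-1, -0.6, 10, 0]
    - [0, 0, 15, 0]
    - [0, 0, 8, 0]
    - [0, 0, 8, 0]
    - [0, 0, 8, 0]
    - [0, 0, 8, 0]
    - [0, 0, 8, 0]
    - [0, 0, 6, 0]
    - [0, 0, 5, 0]
    - [0, 0, 5, 0]
    - [0, 0, 0, 0]
    - [0, 0, 0, 0]

```text
time_s: 15.1
position: [559.3, -96.7, 91.0]
tcp_rot: [-0.0, 0.752, 0.66, -0.0]
ft_force: [-1.3, 0.0, -1.3]
width: 0.568
finger_force: 43.2
```

>>> drive_tool:
  moves:
    - [0, 0, 5, 0]
    - [0, 0, 0, 0]
    - [0, 0, 0, 0]

```text
time_s: 15.4
position: [559.5, -96.7, 86.0]
tcp_rot: [0.0, 0.752, 0.66, 0.0]
ft_force: [0.6, -0.1, 0.3]
width: 0.567
finger_force: 43.2
```

>>> drive_tool:
  moves:
    - [0, 0, 0, 0]
    - [0, 0, 0, 0]
    - [0, 0, 0, 0]
    - [0, 0, 0, 0]
    - [0, 0, -5, 0]
    - [0, 0, -20, 0]
    - [0, 0, -40, 0]
    - [0, 0, -40, 0]
    - [0, 0, -40, 0]
    - [0, 0, 0, 0]
  hand: 0.45

```text
time_s: 16.4
position: [561.1, -97.2, 236.6]
tcp_rot: [0.004, 0.751, 0.66, 0.002]
ft_force: [0.4, 0.1, -0.4]
width: 0.725
finger_force: 0.0
```

Run:
```python
from h import *
from plant import read_camera
t=read_camera("top")[:,:,::-1].copy();s=read_camera("side")[:,:,::-1].copy();cv2.imwrite("pics/side4.png",s);cv2.imwrite("pics/top4.png",t)
pts=np.array([[*hw(-150+a,b),132] for a in(-33,33) for b in(-88,88)])
x,y,k=250,200,6
im=cv2.resize(s[y:y+90,x:x+130],None,fx=k,fy=k,interpolation=2)
for z,col in((60,(255,0,0)),(65,(0,255,255)),(70,(0,0,255)),(0,(0,255,0))):
    P=box([*hw(-150,0),YH,z],(50,160,50))[1::2] if z else pts
    for u in proj("side",P):cv2.circle(im,(int((u[0]-x+.5)*k),int((u[1]-y+.5)*k)),2,col,-1)
cv2.imwrite("pics/crop5.png",im)
t0=cv2.imread("pics/top0.png");s0=cv2.imread("pics/side0.png")
m={"top":blob(t0,(483,247),(3,65,40),(18,220,215))[0],"side":blob(s0,(275,360),(3,65,40),(18,220,215))[0]}
for f in (m,{"top":m["top"]},{"side":m["side"]}):print([np.round(v,3) for v in fit(f,(45,140,28),[517,-437,-.07,0],3)])
go(517,-437,200,1.50)
```

```text
[array([ 5.17627e+02, -4.40469e+02, -7.20000e-02,  1.31110e+01]), np.float64(0.204)]
[array([ 5.17246e+02, -4.39610e+02, -7.70000e-02,  7.55100e+00]), np.float64(0.136)]
[array([ 5.17729e+02, -4.40506e+02, -6.90000e-02,  1.61050e+01]), np.float64(0.065)]
shift -342.9 2.0 31.9 | spin -3.4 deg, after spin shift -342.4 -18.2 th 1.4409 pos [559.4 -96.7 231.9] t 16.5
```

View pics/crop5.png

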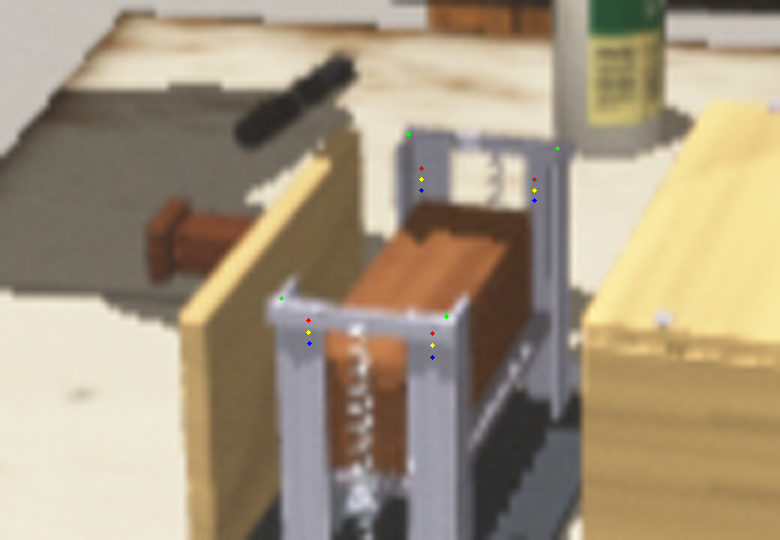

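>>> drive_tool:
  moves:
    - [0, 0, 0, -3.3]
    - [-25, -1.7, 0, 0]
    - [-40, -2, 0, 0]
    - [-40, -2, 0, 0]
    - [-40, -2, 0, 0]
    - [-40, -2, 0, 0]
    - [-40, -2, 0, 0]
    - [-40, -2, 0, 0]
    - [-40, -2, 0, 0]
    - [-25, -1, 0, 0]
    - [-14.5, -0.4, 0, 0]
    - [0, 0, 0, 0]

```text
time_s: 17.7
position: [516.8, -440.0, 229.4]
tcp_rot: [-0.001, 0.733, 0.681, -0.0]
ft_force: [-0.6, 1.1, -0.7]
width: 0.727
finger_force: 0.0
```

Run:
```python
from h import *
from plant import read_camera
s=read_camera("side")[:,:,::-1].copy()
m={"side":blob(s,(275,360),(3,65,40),(18,220,215))[0]};print([np.round(v,3) for v in fit(m,(45,140,28),[517,-437,-.07,0],3)])
go(517.3,-439.5,2,1.498)
```

```text
[array([ 5.17780e+02, -4.39554e+02, -7.20000e-02,  1.20540e+01]), np.float64(0.061)]
shift -0.7 0.2 227.9 | spin -0.0 deg, after spin shift -0.7 0.2 th 1.4978 pos [ 517.1 -438.7  229.9] t 17.75
```

>>> drive_tool:
  moves:
    - [-0.7, 0.3, 40, 0]
    - [0, 0, 40, 0]
    - [0, 0, 40, 0]
    - [0, 0, 40, 0]
    - [0, 0, 30, 0]
    - [0, 0, 20, 0]
    - [0, 0, 10, 0]
    - [0, 0, 8, 0]
    - [0, 0, 0, 0]
    - [0, 0, 0, 0]

```text
time_s: 18.75
position: [518.2, -439.9, 4.1]
tcp_rot: [0.001, 0.732, 0.681, 0.0]
ft_force: [-0.2, -0.9, -0.1]
width: 0.726
finger_force: 0.0
```

>>> drive_tool:
  moves:
    - [0, 0, 0, 0]
    - [0, 0, 0, 0]
    - [0, 0, 0, 0]
    - [0, 0, 0, 0]
    - [0, 0, 0, 0]
  hand: -1
  squeeze: 30

```text
time_s: 19.25
position: [517.9, -440.2, 3.8]
tcp_rot: [0.001, 0.732, 0.681, -0.0]
ft_force: [-0.3, -0.1, 6.6]
width: -0.0
finger_force: 3.2
```

>>> drive_tool:
  moves:
    - [0, 0, -10, 0]
    - [0, 0, -30, 0]
    - [0, 0, -45, 0]
    - [0, 0, -45, 0]
    - [0, 0, -40, 0]
    - [0, 0, -25, 0]
    - [0, 0, 0, 0]
    - [0, 0, 0, 0]

```text
time_s: 20.05
position: [517.5, -439.6, 198.5]
tcp_rot: [0.0, 0.732, 0.681, 0.0]
ft_force: [0.0, 1.0, 0.5]
width: -0.0
finger_force: 0.0
```

Run:
```python
from h import *
p=hw(-150,0);go(*p,197,YH+np.pi/2)
```

```text
shift 345.3 17.3 1.5 | spin 3.3 deg, after spin shift 345.7 -2.7 th 1.4985 pos [ 517.5 -439.6  198.5] t 20.05
```

Run:
```python
from h import *
from plant import read_camera
t=read_camera("top")[:,:,::-1].copy();s=read_camera("side")[:,:,::-1].copy();cv2.imwrite("pics/side5.png",s);cv2.imwrite("pics/top5.png",t)
x,y,k=220,290,5
im=cv2.resize(s[y:y+110,x:x+150],None,fx=k,fy=k,interpolation=2)
for u in proj("side",box([517.5,-439.5,-.073,0],(45,140,28))):cv2.circle(im,(int((u[0]-x+.5)*k),int((u[1]-y+.5)*k)),2,(255,0,0),-1)
cv2.imwrite("pics/crop6.png",im)
```

```text
(no output)
```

View pics/crop6.png

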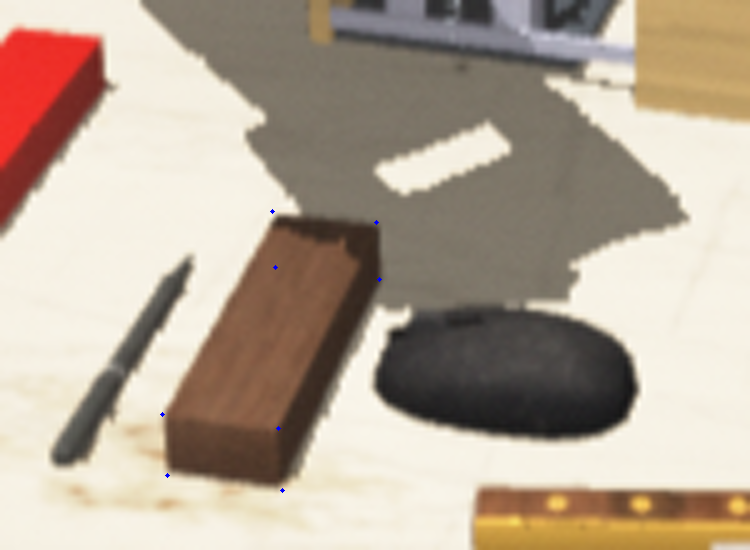

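The thin block is untouched, 1 px from where I fitted it, so the fingers closed above it. I'll measure where the fingertips really are relative to the TCP.

Run:
```python
from h import *
p=np.array([560.4,-95.6]);c=np.array([np.cos(YH),np.sin(YH)])
for d in(25,32,-25,-32):
    print(d,[(z,proj("side",[*(p+c*d),z])[0].round(1).tolist()) for z in(172.7,180,190,200)])
print("tip px right",250+408/5,160+257/5,"left",250+290/5,160+245/5)
q=[517.5,-439.6];print([(z,proj("side",[*q,z])[0].round(1).tolist()) for z in(180,198.5,220)])
s=cv2.imread("pics/side5.png");u=proj("side",[*q,198.5])[0];x,y=int(u[0])-40,int(u[1])-55;k=6
im=cv2.resize(s[y:y+90,x:x+80],None,fx=k,fy=k,interpolation=2)
for z,col in((198.5,(0,0,255)),(217.2,(0,255,0)),(230,(255,0,0))):
    v=proj("side",[*q,z])[0];cv2.circle(im,(int((v[0]-x+.5)*k),int((v[1]-y+.5)*k)),3,col,-1)
cv2.imwrite("pics/crop7.png",im)
```

```text
25 [(172.7, [330.7, 221.3]), (180, [330.7, 218.5]), (190, [330.6, 214.6]), (200, [330.6, 210.6])]
32 [(172.7, [333.5, 221.6]), (180, [333.5, 218.7]), (190, [333.5, 214.8]), (200, [333.4, 210.9])]
-25 [(172.7, [310.7, 219.5]), (180, [310.6, 216.7]), (190, [310.5, 212.8]), (200, [310.4, 208.9])]
-32 [(172.7, [307.9, 219.3]), (180, [307.9, 216.5]), (190, [307.8, 212.6]), (200, [307.7, 208.7])]
tip px right 331.6 211.4 left 308.0 209.0
[(180, [270.6, 283.6]), (198.5, [270.1, 274.7]), (220, [269.5, 264.1])]
```

View pics/crop7.png

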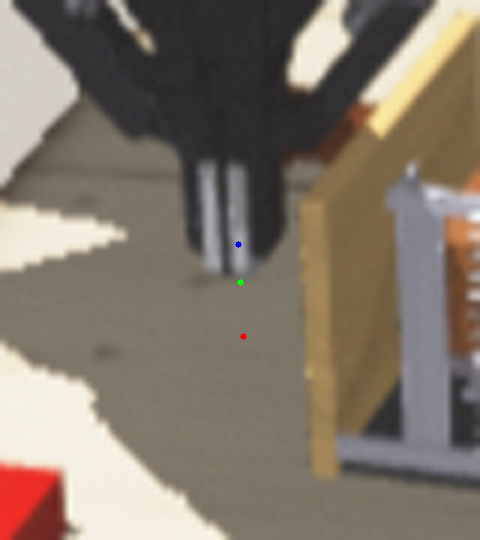

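The fingertips sit about 22 mm behind the reported TCP when shut, and about 27 mm at this opening. The thick block was therefore held only near its top, and the grasp here has to be about 24 mm lower.

>>> drive_tool:
  moves:
    - [0, 0, 20, 0]
    - [0, 0, 40, 0]
    - [0, 0, 40, 0]
    - [0, 0, 40, 0]
    - [0, 0, 30, 0]
    - [0, 0, 20, 0]
    - [0, 0, 10, 0]
    - [0, 0, 5, 0]
    - [0, 0, 3, 0]
    - [0, 0, 0, 0]
  hand: 0.45

```text
time_s: 21.15
position: [517.8, -440.0, -9.5]
tcp_rot: [0.0, 0.732, 0.681, -0.0]
ft_force: [-0.8, -0.1, 0.3]
width: 0.723
finger_force: 0.0
```

>>> drive_tool:
  moves:
    - [0, 0, 4, 0]
    - [0, 0, 4, 0]
    - [0, 0, 2, 0]
    - [0, 0, 0, 0]
    - [0, 0, 0, 0]

```text
time_s: 21.65
position: [517.7, -439.8, -19.9]
tcp_rot: [0.0, 0.732, 0.681, -0.0]
ft_force: [-0.1, 0.4, 0.1]
width: 0.725
finger_force: 0.0
```

>>> drive_tool:
  moves:
    - [0, 0, 0, 0]
    - [0, 0, 0, 0]
    - [0, 0, 0, 0]
    - [0, 0, 0, 0]
    - [0, 0, 0, 0]
  hand: -1
  squeeze: 30

```text
time_s: 22.15
position: [517.8, -439.9, -19.7]
tcp_rot: [0.0, 0.732, 0.681, -0.0]
ft_force: [0.2, -0.2, 3.6]
width: 0.524
finger_force: 31.4
```

>>> drive_tool:
  moves:
    - [0, 0, -10, 0]
    - [0, 0, -30, 0]
    - [0, 0, -45, 0]
    - [0, 0, -45, 0]
    - [0, 0, -40, 0]
    - [0, 0, -25, 0]
    - [0, 0, -5, 0]
    - [0, 0, 0, 0]
    - [0, 0, 0, 0]

```text
time_s: 23.05
position: [517.1, -439.3, 178.3]
tcp_rot: [-0.001, 0.732, 0.681, -0.0]
ft_force: [-0.2, -0.0, -1.0]
width: 0.519
finger_force: 31.1
```

Run:
```python
from h import *
p=hw(-150,0);go(*p,140,YH+np.pi/2)
```

```text
shift 345.0 17.6 38.3 | spin 3.3 deg, after spin shift 345.4 -2.3 th 1.4985 pos [ 517.1 -439.3  178.3] t 23.05
```

>>> drive_tool:
  moves:
    - [0, 0, 0, 3.3]
    - [20, 0, 0, 0]
    - [40, 0, 0, 0]
    - [40, 0, 0, 0]
    - [40, -1, 0, 0]
    - [40, -1, 0, 0]
    - [40, 0, 0, 0]
    - [40, 0, 0, 0]
    - [40, 0, 0, 0]
    - [30, 0, 0, 0]
    - [15, 0, 0, 0]
    - [0, 0, 0, 0]

```text
time_s: 24.25
position: [560.0, -95.4, 179.2]
tcp_rot: [-0.001, 0.75, 0.661, -0.0]
ft_force: [-0.2, 0.3, -0.4]
width: 0.519
finger_force: 31.1
```

>>> drive_tool:
  moves:
    - [0, 0, 10, 0]
    - [0, 0, 15, 0]
    - [0, 0, 15, 0]
    - [0, 0, 5, 0]
    - [0, 0, 0, 0]
    - [0, 0, 0, 0]

```text
time_s: 24.85
position: [560.4, -98.1, 135.1]
tcp_rot: [0.0, 0.752, 0.659, 0.0]
ft_force: [0.9, -0.2, -1.0]
width: 0.521
finger_force: 31.0
```

Run:
```python
from h import *
from plant import read_camera,env
s=read_camera("side")[:,:,::-1].copy();cv2.imwrite("pics/side6.png",s)
p=hw(-150,0);go(*p,60,YH+np.pi/2)
z=env.state()["position"];B=box([z[0],z[1],YH,z[2]+19.8],(45,140,28))
Q=box([*hw(-150,0),YH,55],(50,160,50))[1::2]
x,y,k=250,160,6
im=cv2.resize(s[y:y+100,x:x+130],None,fx=k,fy=k,interpolation=2)
for P,col in((B,(255,0,0)),(Q,(0,255,255))):
    for u in proj("side",P):cv2.circle(im,(int((u[0]-x+.5)*k),int((u[1]-y+.5)*k)),3,col,-1)
cv2.imwrite("pics/crop8.png",im)
```

```text
shift 1.4 -1.1 75.4 | spin -0.0 deg, after spin shift 1.4 -1.1 th 1.4404 pos [560.6 -97.9 135.4] t 24.9
```

View pics/crop8.png

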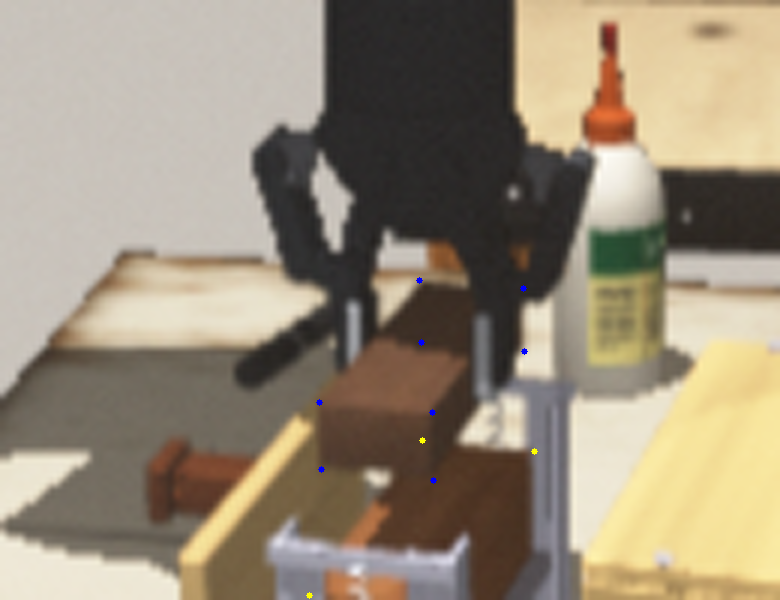

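>>> drive_tool:
  moves:
    - [1.4, -1.1, 10, 0]
    - [0, 0, 12, 0]
    - [0, 0, 10, 0]
    - [0, 0, 6, 0]
    - [0, 0, 6, 0]
    - [0, 0, 5, 0]
    - [0, 0, 5, 0]
    - [0, 0, 4, 0]
    - [0, 0, 3, 0]
    - [0, 0, 0, 0]
    - [0, 0, 0, 0]

```text
time_s: 26.0
position: [559.5, -95.9, 74.1]
tcp_rot: [0.0, 0.751, 0.66, -0.0]
ft_force: [-0.9, 0.6, -0.7]
width: 0.522
finger_force: 31.1
```

>>> drive_tool:
  moves:
    - [0, 0, 2, 0]
    - [0, 0, 2, 0]
    - [0, 0, 2, 0]
    - [0, 0, 0, 0]
    - [0, 0, 0, 0]

```text
time_s: 26.5
position: [559.4, -95.9, 67.9]
tcp_rot: [-0.0, 0.751, 0.66, -0.0]
ft_force: [0.1, -0.2, -0.1]
width: 0.515
finger_force: 31.2
```

>>> drive_tool:
  moves:
    - [0, 0, 2, 0]
    - [0, 0, 2, 0]
    - [0, 0, 0, 0]
    - [0, 0, 0, 0]

```text
time_s: 26.9
position: [559.4, -95.9, 63.9]
tcp_rot: [-0.0, 0.751, 0.66, -0.0]
ft_force: [0.1, 0.2, 0.3]
width: 0.52
finger_force: 31.2
```

>>> drive_tool:
  moves:
    - [0, 0, 0, 0]
    - [0, 0, 0, 0]
    - [0, 0, 0, 0]
    - [0, 0, 0, 0]
    - [0, 0, -5, 0]
    - [0, 0, -20, 0]
    - [0, 0, -40, 0]
    - [0, 0, -40, 0]
    - [0, 0, -40, 0]
    - [0, 0, -30, 0]
    - [0, 0, 0, 0]
    - [0, 0, 0, 0]
  hand: 0.4

```text
time_s: 28.1
position: [559.3, -95.9, 239.4]
tcp_rot: [0.0, 0.751, 0.66, 0.0]
ft_force: [-0.5, 0.5, -1.3]
width: 0.699
finger_force: 0.0
```

Run:
```python
from h import *
from plant import read_camera,env
s=read_camera("side")[:,:,::-1].copy();cv2.imwrite("pics/side7.png",s)
p=hw(-150,0);go(*hw(-320,0),230,YH)
B=box([*hw(-150,0),YH,82],(45,140,28))
x,y,k=250,190,6
im=cv2.resize(s[y:y+100,x:x+130],None,fx=k,fy=k,interpolation=2)
for P,col in((B,(255,0,0)),):
    for u in proj("side",P):cv2.circle(im,(int((u[0]-x+.5)*k),int((u[1]-y+.5)*k)),3,col,-1)
cv2.imwrite("pics/crop9.png",im)
```

```text
shift -0.6 -169.2 8.5 | spin -90.0 deg, after spin shift -169.2 0.6 th 1.4409 pos [559.  -95.8 238.5] t 28.15
```

View pics/crop9.png

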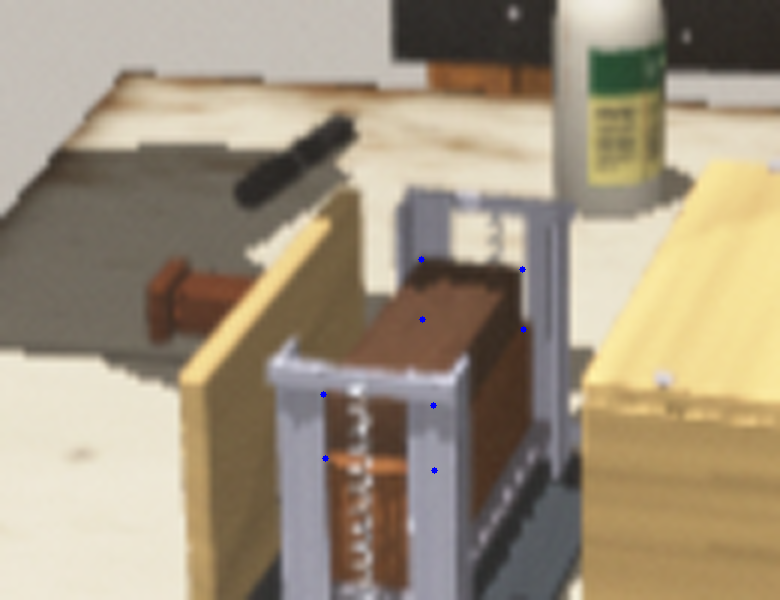

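>>> drive_tool:
  moves:
    - [0, 0, 0, 8.2]
    - [0, 0, 0, 8.2]
    - [0, 0, 0, 8.2]
    - [0, 0, 0, 8.2]
    - [0, 0, 0, 8.2]
    - [0, 0, 0, 8.2]
    - [0, 0, 0, 8.2]
    - [0, 0, 0, 8.2]
    - [0, 0, 0, 8.2]
    - [0, 0, 0, 8.2]
    - [0, 0, 0, 8]
    - [0, 0, 0, 0]
  hand: 1

```text
time_s: 29.35
position: [559.0, -95.8, 237.6]
tcp_rot: [-0.0, 0.998, -0.066, -0.001]
ft_force: [-0.4, 0.5, -0.4]
width: 1.002
finger_force: 0.0
```

>>> drive_tool:
  moves:
    - [-30, 0, 0, 0]
    - [-30, 0, 0, 0]
    - [-21, 0, 0, 0]
    - [-10, 0, 0, 0]
    - [0, 0, 0, 0]
    - [0, 0, 0, 0]

```text
time_s: 29.95
position: [470.0, -84.3, 239.0]
tcp_rot: [0.0, 0.998, -0.064, 0.0]
ft_force: [0.4, 0.1, -0.2]
width: 1.005
finger_force: 0.0
```

Run:
```python
from h import *
go(469,-85,86,YH)
```

```text
shift -0.9 0.8 153.0 | spin 0.1 deg, after spin shift -0.9 0.8 th -0.1286 pos [470.  -84.3 239. ] t 29.95
```

>>> drive_tool:
  moves:
    - [0, 0.8, 35, 0]
    - [0, 0, 40, 0]
    - [0, 0, 35, 0]
    - [0, 0, 25, 0]
    - [0, 0, 12, 0]
    - [0, 0, 6, 0]
    - [0, 0, 0, 0]
    - [0, 0, 0, 0]

```text
time_s: 30.75
position: [469.7, -85.1, 86.4]
tcp_rot: [0.0, 0.998, -0.065, 0.0]
ft_force: [-0.8, -0.2, -0.4]
width: 1.001
finger_force: 0.0
```

>>> drive_tool:
  moves:
    - [0, 0, 0, 0]
    - [0, 0, 0, 0]
    - [0, 0, 0, 0]
    - [0, 0, 0, 0]
    - [0, 0, 0, 0]
    - [0, 0, 0, 0]
  hand: -1
  squeeze: 40

```text
time_s: 31.35
position: [469.5, -85.5, 86.5]
tcp_rot: [0.0, 0.998, -0.065, 0.001]
ft_force: [-1.9, -5.2, 5.0]
width: 0.27
finger_force: 39.9
```

>>> drive_tool:
  moves:
    - [4, 0, 0, 0]
    - [8, 0, 0, 0]
    - [12, 0, 0, 0]
    - [15, 0, 0, 0]
    - [15, 0, 0, 0]
    - [15, 0, 0, 0]
    - [15, 0, 0, 0]
    - [15, 0, 0, 0]
    - [15, 0, 0, 0]
    - [12, 0, 0, 0]
    - [8, 0, 0, 0]
    - [4, 0, 0, 0]

```text
time_s: 32.55
position: [606.7, -104.2, 86.5]
tcp_rot: [0.001, 0.998, -0.065, 0.001]
ft_force: [-3.5, -8.9, 5.0]
width: 0.261
finger_force: 40.1
```

>>> drive_tool:
  moves:
    - [2, 0, 0, 0]
    - [2, 0, 0, 0]
    - [2, 0, 0, 0]
    - [2, 0, 0, 0]
    - [2, 0, 0, 0]
    - [1, 0, 0, 0]
    - [0, 0, 0, 0]
    - [0, 0, 0, 0]

```text
time_s: 33.35
position: [616.9, -105.7, 86.5]
tcp_rot: [0.001, 0.998, -0.065, 0.0]
ft_force: [-2.6, -8.4, 3.3]
width: 0.264
finger_force: 39.9
```

>>> drive_tool:
  moves:
    - [1, 0, 0, 0]
    - [1, 0, 0, 0]
    - [1, 0, 0, 0]
    - [1, 0, 0, 0]
    - [0, 0, 0, 0]
    - [0, 0, 0, 0]

```text
time_s: 33.95
position: [616.7, -105.6, 86.5]
tcp_rot: [0.0, 0.998, -0.065, -0.004]
ft_force: [-24.5, -7.8, 17.0]
width: 0.265
finger_force: 41.4
```

>>> drive_tool:
  moves:
    - [-2, 0, 0, 0]
    - [-1.5, 0, 0, 0]
    - [0, 0, 0, 0]

```text
time_s: 34.25
position: [616.8, -105.6, 86.5]
tcp_rot: [0.001, 0.998, -0.065, -0.0]
ft_force: [-5.1, -9.2, 5.7]
width: 0.267
finger_force: 40.0
```

>>> drive_tool:
  moves:
    - [0, 0, 0, 0]
    - [0, 0, 0, 0]
    - [0, 0, 0, 0]
    - [0, 0, 0, 0]
    - [0, 0, -20, 0]
    - [0, 0, -40, 0]
    - [0, 0, -40, 0]
    - [0, 0, -40, 0]
    - [-30, 0, -20, 0]
    - [-30, -30, 0, 0]
    - [0, -40, 0, 0]
    - [0, 0, 0, 0]
  hand: 1

```text
time_s: 35.45
position: [566.6, -23.8, 246.7]
tcp_rot: [-0.0, 0.998, -0.064, 0.001]
ft_force: [0.1, -0.7, -0.6]
width: 0.999
finger_force: 0.0
```

>>> drive_tool:
  moves:
    - [0, -40, 0, 0]
    - [0, -40, 0, 0]
    - [0, -40, 0, 0]
    - [0, -40, 0, 0]
    - [0, -30, 0, 0]
    - [0, 0, 0, 0]
    - [0, 0, 0, 0]

```text
time_s: 36.15
position: [591.5, 161.3, 245.6]
tcp_rot: [0.0, 0.998, -0.064, -0.0]
ft_force: [-0.6, -0.1, -0.7]
width: 1.002
finger_force: 0.0
```

Run:
```python
from h import *
from plant import read_camera,env
s=read_camera("side")[:,:,::-1].copy();t=read_camera("top")[:,:,::-1].copy()
a,b=s[180:300,290:450],t[95:245,300:440]
im=np.hstack([cv2.resize(a,(400,300),interpolation=2),cv2.resize(b,(320,300),interpolation=2)])
cv2.imwrite("pics/crop10.png",im)
ct=blob(t,(356,212),(5,75,50),(14,220,160))[2];cs=blob(s,(340,242),(5,110,50),(14,220,160))[2]
p=tri(cs,ct);d=p[:2]-H;print(cs,ct,p,d@[np.cos(YH),np.sin(YH)],d@[-np.sin(YH),np.cos(YH)])
print(env.state()["position"],env.state()["ft_force"])
```

```text
[340.98666667 245.69333333] [356.80473373 207.75739645] [ 612.33288372 -103.79370589  112.62569801] -96.82588079535532 -0.4494383385759875
[591.55681858 160.23339989 245.84744118] [ 0.41906459  0.10354375 -0.14893521]
```

View pics/crop10.png

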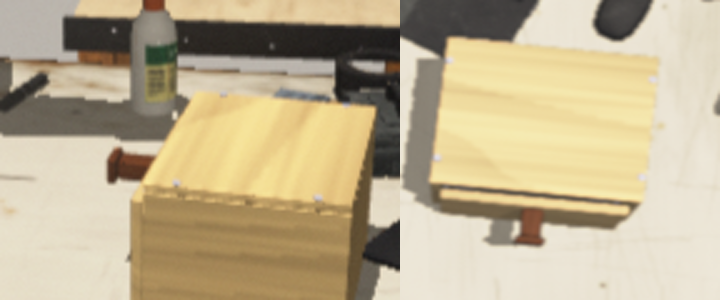

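The carriage is home: the pull's centroid lies about 4.5 mm beyond the -92 mm grip point, the same offset as at the start. Bottle and marker are undisturbed.

```bash
python3 -c "
from plant import sign_off
print(sign_off())"
```

```text
the job is handed in; nothing more can be done
None
```

The job is handed in at about 36 s: the carriage went out to its stop, took both blocks on the sunk platform, and is home again, though the hand-in returned no verdict. The stack looked flat and centred before the push but is hidden inside the housing now. One first grasp closed just above the thin block without moving it.

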